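# Gather loose button cells in the low corner of a tilted tote

## Task

Press down the red pad of the hold-down lever beside the blue tote so that its foot swings well up off the rim and stays up. Then take the tote by the upright handle at its corner and raise that corner, leaving the diagonally opposite corner down on the station, until all four button cells have slid together into the low corner. Finish while holding the tote tilted and still like that; do not put it down or let go, and leave the other things on the bench alone.

Things in the scene. Friction and masses are not known exactly. Their poses are not given: they have to be found in the camera images.
- tote: Small open blue plastic tote, 130 (x) x 170 (y) mm outside, 45 mm high, walls and floor 3 mm, with a rim flange 8 mm outward all round; about 0.25 kg. Origin: centre of its underside. x, y: along its sides; z: up out of it. The handle is at its (+x, +y) corner, the low corner to be used is the diagonally opposite (-x, -y) one, whose outer bottom point is at (-65, -85, 0) mm and on which it tips.
- tote_handle (a point): Grasp point of the tote's handle: an upright blue fin with black ribs, 10 mm thick, 36 mm long along the tote's floor diagonal (handle corner to low corner), 46 mm high from the rim (45 mm above the tote's underside) to its top at 91 mm. This point is at (52, 68, 68) mm in the tote's frame, in the middle of the fin, 23 mm below its top. Pinch it across its 10 mm, that is, horizontally across the diagonal.
- low_corner (a point): The inner floor corner of the tote diagonally opposite the handle, at (-62, -82, 3) mm in the tote's frame: where the cells are to gather.
- station: Fixed station: black rubber plate 4 mm thick on the bench on which the tote stands (origin: on the bench, under the middle of the tote's place; x, y about along the tote's x, y). On its +y side, at (-45, 125) mm, stands a 74 mm high aluminium pivot head carrying the hold-down lever.
- lever_arm (a joint): The hold-down lever, a rocker on a pivot 62 mm above the bench. 0 = foot down over the tote's +y rim; it grows as the red pad is pressed down and the foot swings up; 1.0 rad = stop. Stiff by friction (about 1.5 N at the pad) and stays where it is left. It counts as up above 0.7 rad.
- lever_pad (a point): Top centre of the lever's red pad (30 x 30 mm), which sticks out on the side away from the tote (station +y), 36 mm from the pivot and 93 mm above the bench with the lever at 0. It turns with the lever about the pivot (axis along station x) and ends about 48 mm above the bench at the stop. Press it straight down.
- cell1_mid (a point): Centre of button cell 1: a loose slick steel disc 24.4 mm across, 7.7 mm thick, 12 g, lying flat in the tote. It starts to slide along a wall into the corner at a tilt of about 0.2 to 0.3 rad; cells can hang on one another, and 0.6 to 0.75 rad brings them all the way.
- cell2_mid (a point): Centre of button cell 2: a loose slick steel disc 24.4 mm across, 7.7 mm thick, 12 g, lying flat in the tote. It starts to slide along a wall into the corner at a tilt of about 0.2 to 0.3 rad; cells can hang on one another, and 0.6 to 0.75 rad brings them all the way.
- cell3_mid (a point): Centre of button cell 3: a loose slick steel disc 24.4 mm across, 7.7 mm thick, 12 g, lying flat in the tote. It starts to slide along a wall into the corner at a tilt of about 0.2 to 0.3 rad; cells can hang on one another, and 0.6 to 0.75 rad brings them all the way.
- cell4_mid (a point): Centre of button cell 4: a loose slick steel disc 24.4 mm across, 7.7 mm thick, 12 g, lying flat in the tote. It starts to slide along a wall into the corner at a tilt of about 0.2 to 0.3 rad; cells can hang on one another, and 0.6 to 0.75 rad brings them all the way.
- cell_single: Bystander: yellow-edged pouch cell 67 x 93 x 7 mm lying on the bench. Origin: centre of its underside.
- kelvin_clip: Bystander: blue and black test clip 36 x 107 x 19 mm on the bench. Origin: centre of its underside.
- ipa_bottle: Bystander: white bottle with red collar, 62 mm across, 133 mm high, on the bench. Origin: centre of its underside.

How it is judged:
By the outcome, as a careful person would: the job done as asked, in the order asked, and still so for the second after the job is handed in, while the arm keeps its last pose, push and grip.
It also fails if it takes over 51 s, if anything falls off the work surface, if the arm or the gripper's body presses on something with over 40 N, if the wrist force passes 120 N, or if a joint passes its speed limit or range.

## Robot

A 7-joint arm with a two-finger parallel gripper is mounted at the origin on a cart in front of the work surface, level with it; the furniture and walls round the work are solid. World frame = base frame: x ahead of the robot, y to its left, z up, the work surface at z = 0. Lengths are in m, angles in degrees, forces in N, time in s.
With the tool pointing down it reaches from about 0.425 to 0.875 m from the base axis. Payload 4.7 kg.
Tool frame: the origin (TCP) lies at the very end of the fingers, on their centre line; the grasp point (between the pads) lies 19 mm behind it; z points along the fingers, y is the line along which they close (so a half turn about z gives the same grasp; the last joint's range is limited). The gripper opens to 87 mm and grips with 3 to 60 N. Pads are 19 mm wide; open, the fingers measure 117 mm over their backs; the gripper's body (75 mm by 190 mm) begins 51 mm behind the grasp point.
Start: joints at [72.943, 18.392, -4.016, 83.108, 1.295, 78.541, -3.26], TCP at [0.199, -0.619, 0.223] pointing down, gripper open.
Joint ranges: [-163.93, 163.93], [-17.29, 119.83], [-79.2, 71.16], [3.27, 140.29], [-89.18, 269.18], [5.43, 117.66], [-154.24, 154.24]. Speed limits (degrees/s): [147.25, 147.25, 180, 180, 180, 180, 180].

## Interface

Orientations are given as [roll, pitch, yaw] about the fixed x, y, z axes, in that order (R = Rz(yaw) Ry(pitch) Rx(roll)).
In Python, from cell import telemetry, cams, env gives the robot as it stands.
- The arm moves only by the tool arm_command, never from a script. Its argument "series" is text: rows parted by semicolons, each of 5 numbers parted by spaces: the shift along the tool's x, y, z in mm, then the turn about the tool's z in rad, then the closure in counts, from 0 (fully open) to 255 (shut). A call has 1 to 20 rows; each row shifts and turns the commanded pose from where the row before left it, along the tool's axes as they then stand; what a row does not reach is not made up. A row lasts 1/12 s, in which the tool goes at most 41.7 mm and 7.16 degrees, less where a joint would pass 70% of its speed; a pose out of reach is approached as far as the arm can. A call is refused whole if a number of a shift passes 41.7 or a number of a turn 0.125, either way. A call with a gripper value outside its range is refused whole. The fingers move at their own pace and stop on an object; "squeeze" is the grip in N (left out, the last holds). Time passes only in rows, so rows that do not move let the fingers close. It gives the time, the measured TCP pose, the force, the opening and the grip force at its end, in the units of the state.
- telemetry.get_obs(): the state, without advancing time (a new reading comes with each control period).
- cams.read_camera(name): name is "side" or "top"; returns the picture (400x640x3 uint8, blue, green, red); there is no depth.
- cams.calibration(name): a dict with "K" (3x3 intrinsics, pixels), "origin" and "rotation" of the camera in the world. Camera axes: x right, y down, z forward; pixel columns grow to the right and rows downward; lengths in m; the calibration is good to about 2 mm. A picture is of the moment at which its call begins. calibration takes no time and is no camera call.
- env.sign_off(): hands the job in; it is judged then, once.
The state is a dict: "time_s": time; "qpos": joint angles; "joint_velocities": joint speeds; "effort": joint torques, N m; "tool_pos": TCP position; "tool_rot": TCP orientation; "force": force on the tool from outside, world axes, zero at the start; "wrist_torque": the same for the moment, N m; "grip_width": finger opening in m; "grasp_force": force on a finger pad.
Only numpy, scipy, OpenCV 4.12 (cv2) and the standard library are available. Lean on these libraries where they do the work, as an engineer would, in place of code of your own. Each camera call takes 0.05 s, during which the arm holds its last target. There are 200 camera calls.

## Working session

There is one attempt and no reset: what is moved stays moved. The work goes in short steps, Python scripts to look and compute and a tool call to move; the robot and the scene stay as the last step left them, time stands still between calls to the robot, and variables do not carry over. Pictures are saved under pics/ and viewed, at most 10 in all, crops included, and the job is handed in when it is done.

Besides the shell and the picture viewer there is one more tool, called after "Call:" in YAML: its name, and indented under it one key for each argument. arm_command: Moves the arm, as the interface text tells. Its arguments: {"type":"object","properties":{"series":{"type":"string"},"squeeze":{"type":"number"}},"required":["series"]}

```bash
ls; mkdir -p pics; python3 - <<'E'
from cell import telemetry,cams,env
import cv2,numpy as np
for n in("side","top"):
    cv2.imwrite(f"pics/{n}0.png",cams.read_camera(n)); c=cams.calibration(n); print(n,np.round(c["K"],1).tolist(),np.round(c["origin"],3),np.round(c["rotation"],3).tolist())
o=telemetry.get_obs();print(o)
E
```

```text
pics
side [[480.0, 0.0, 317.6], [0.0, 480.0, 201.2], [0.0, 0.0, 1.0]] [-0.088  0.96   0.986] [-129.411, -1.33, -145.865]
top [[427.6, 0.0, 318.4], [0.0, 427.6, 202.5], [0.0, 0.0, 1.0]] [0.279 0.044 1.24 ] [-169.544, 0.711, -88.582]
{'time_s': 0.1, 'qpos': array([72.94515676, 18.43482763, -4.01673474, 83.17073772,  1.29714824,
       78.54054023, -3.26177762]), 'joint_velocities': array([ 0.07924249, -0.08619826, -0.10359734, -0.20747102,  0.06789261,
        0.1422434 ,  0.00046239]), 'effort': array([ 3.32380114e-05, -4.92570949e+01, -4.05798666e-01, -3.13396311e+01,
       -6.42091711e-02,  3.95317865e-02,  8.52245557e-05]), 'tool_pos': array([ 0.19917282, -0.6181904 ,  0.22154613]), 'tool_rot': array([-1.79899256e+02,  7.31505961e-03,  1.78642997e+01]), 'force': array([0.06877651, 0.45596092, 0.0308877 ]), 'wrist_torque': array([ 0.0303278 , -0.07305769, -0.01792344]), 'grasp_force': 0.0, 'grip_width': 0.0871813480119526}
```

View pics/top0.png

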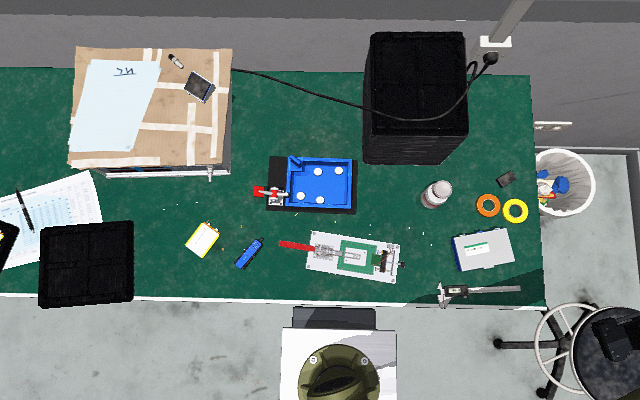

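View pics/side0.png

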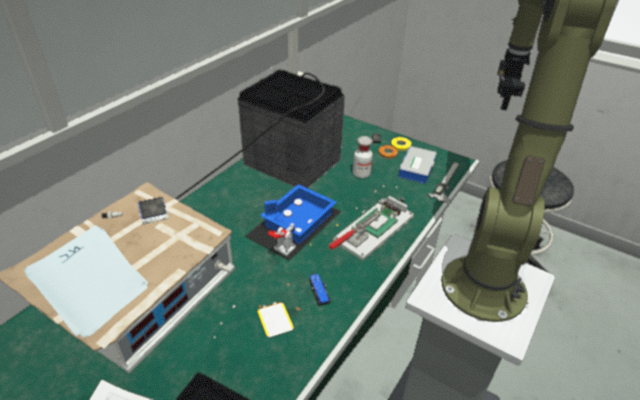

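The top view shows the blue tote spanning about (288-353, 157-210). Its handle is at the upper left (295,162), and the red lever pad is at about (260,192), left of the tote. The side view shows the tote at (300,212) and the lever at (283,236). Next I'll crop and enlarge both, with projection helpers.

```bash
cat > h.py <<'E'
from cell import telemetry,cams,env
import cv2,numpy as np
from scipy.spatial.transform import Rotation as Ro
def cal(n):
    c=cams.calibration(n);r=np.array(c["rotation"])
    R=r if r.shape==(3,3) else Ro.from_euler("xyz",r,degrees=True).as_matrix()
    return np.array(c["K"]),np.array(c["origin"]),R
def proj(n,p):
    K,o,R=cal(n);q=K@(R.T@(np.array(p)-o));return q[:2]/q[2]
def ray(n,uv):
    K,o,R=cal(n);return o,R@np.linalg.solve(K,[uv[0],uv[1],1.])
def plane(n,uv,z):
    o,d=ray(n,uv);return o+d*(z-o[2])/d[2]
def tri(a,b):
    (o1,d1),(o2,d2)=ray("top",a),ray("side",b)
    s=np.linalg.lstsq(np.c_[d1,-d2],o2-o1,rcond=None)[0];p,q=o1+s[0]*d1,o2+s[1]*d2
    return (p+q)/2,np.linalg.norm(p-q)
E
python3 - <<'E'
from h import *
o=telemetry.get_obs()
for n in("side","top"):
    print(n,proj(n,o["tool_pos"]),proj(n,[0,0,0]))
t=cv2.imread("pics/top0.png");s=cv2.imread("pics/side0.png")
a=cv2.resize(t[145:225,245:365],None,fx=6.6,fy=6.6,interpolation=cv2.INTER_CUBIC)
cv2.imwrite("pics/tc.png",a[:528])
b=cv2.resize(s[175:265,240:350],None,fx=6.6,fy=6.6,interpolation=cv2.INTER_CUBIC);cv2.imwrite("pics/sc.png",b)
for n,I in(("top",t),("side",s)):
    hsv=cv2.cvtColor(I,cv2.COLOR_BGR2HSV)
    for nm,lo,hi in(("blue",(100,120,60),(125,255,255)),("red",(0,150,100),(6,255,255)),("white",(0,0,190),(180,60,255))):
        m=cv2.inRange(hsv,lo,hi)
        N,L,st,ce=cv2.connectedComponentsWithStats(m)
        for i in range(1,N):
            if st[i,4]>8 and 240<ce[i,0]<365 and 145<ce[i,1]<265:
                print(n,nm,st[i].tolist(),ce[i].round(1),plane(n,ce[i],.02).round(3))
E
```

```text
side [503.4080526  104.02539786] [483.19031182 288.66624526]
top [612.94082136 324.31646702] [337.48311117 385.68447166]
top blue [284, 155, 68, 54, 3049] [318.5 182. ] [0.565 0.066 0.02 ]
top blue [235, 240, 27, 29, 269] [247.7 253.7] [0.351 0.262 0.02 ]
top red [253, 186, 11, 11, 94] [258.1 191.1] [0.534 0.241 0.02 ]
top red [271, 190, 7, 7, 35] [273.8 192.9] [0.529 0.195 0.02 ]
top red [292, 243, 8, 6, 18] [295.8 245.2] [0.379 0.126 0.02 ]
top red [301, 245, 14, 6, 28] [307.9 247. ] [0.374 0.091 0.02 ]
top white [335, 167, 8, 7, 46] [338.4 170. ] [0.602 0.008 0.02 ]
top white [314, 168, 8, 7, 47] [317.6 171.2] [0.597 0.069 0.02 ]
top white [271, 187, 7, 3, 17] [274.  188.2] [0.543 0.195 0.02 ]
top white [259, 191, 13, 4, 30] [265.6 192.1] [0.531 0.219 0.02 ]
top white [277, 192, 11, 5, 33] [282.1 193.9] [0.527 0.171 0.02 ]
top white [297, 192, 8, 8, 51] [300.3 195.4] [0.524 0.117 0.02 ]
top white [269, 197, 14, 8, 51] [274.9 201.1] [0.505 0.191 0.02 ]
top white [316, 196, 8, 7, 45] [319.6 199.4] [0.513 0.061 0.02 ]
top white [306, 231, 94, 53, 1831] [350.2 256.7] [ 0.35  -0.029  0
[... 312 characters left out ...]
4 234.4] [0.573 0.176 0.02 ]
side red [330, 231, 24, 18, 112] [340.6 239.7] [0.401 0.081 0.02 ]
side white [355, 152, 17, 7, 84] [363.6 155. ] [ 0.566 -0.34   0.02 ]
side white [294, 199, 8, 5, 32] [297.7 201.2] [0.604 0.011 0.02 ]
side white [337, 204, 44, 34, 142] [357.5 220.9] [ 0.402 -0.018  0.02 ]
side white [284, 210, 8, 6, 35] [287.3 212.2] [0.599 0.073 0.02 ]
side white [286, 224, 7, 13, 31] [288.4 230. ] [0.548 0.135 0.02 ]
side white [278, 228, 4, 4, 12] [279.5 229.5] [0.571 0.149 0.02 ]
side white [296, 228, 5, 4, 15] [298.1 229.4] [0.527 0.117 0.02 ]
side white [280, 246, 5, 7, 22] [282.2 248.8] [0.516 0.208 0.02 ]
side white [288, 247, 5, 5, 13] [290.1 248.7] [0.498 0.195 0.02 ]
```

View pics/tc.png

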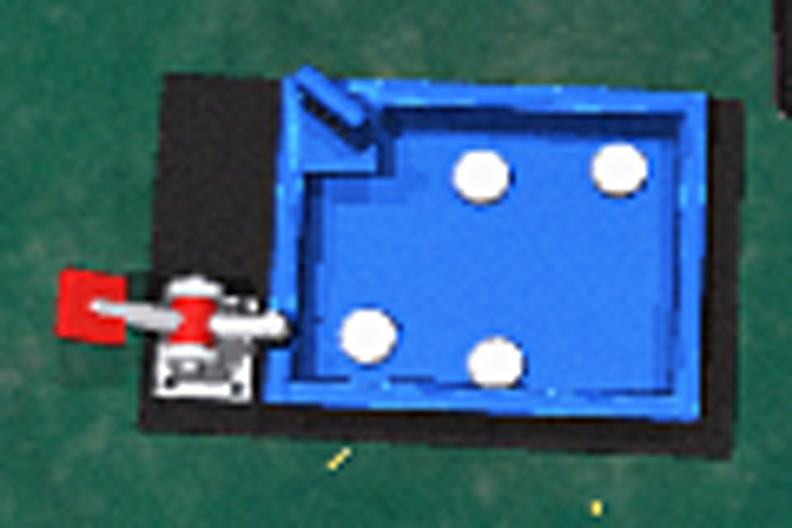

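View pics/sc.png

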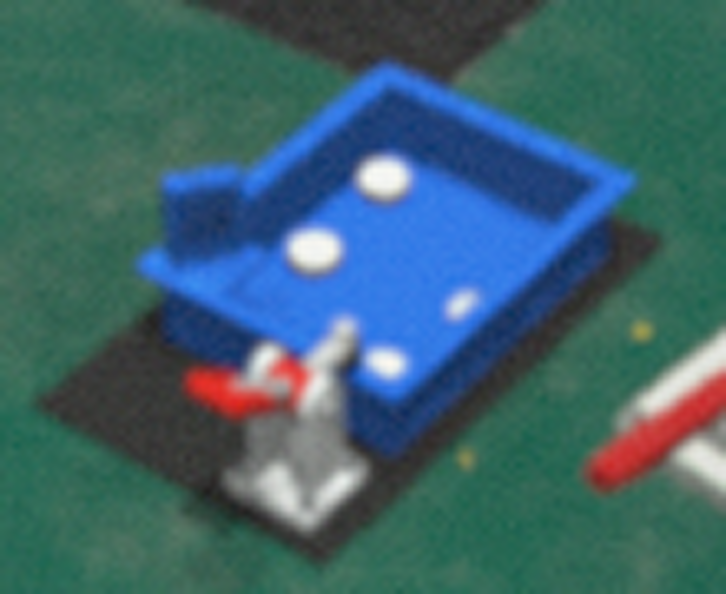

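The top crop shows the rim corners at crop pixels (290,78), (706,95), (697,418) and (265,400). The fin top runs from (303,70) to (370,125), and the red pad is centred at (92,305). The cells lie loose in the tote.

```bash
python3 - <<'E'
from h import *
f=lambda u,v:(245+(u+.5)/6.6-.5,145+(v+.5)/6.6-.5)
C=[plane("top",f(*p),.049) for p in((290,78),(706,95),(697,418),(265,400))]
for c in C:print(c.round(4))
c=np.mean(C,0);print("ctr",c.round(4),[round(np.linalg.norm(C[i]-C[i-1]),3) for i in range(4)])
dy=(C[0]-C[1])+(C[3]-C[2]);dx=(C[0]-C[3])+(C[1]-C[2])
ay=np.degrees(np.arctan2(-dy[0],dy[1]));ax=np.degrees(np.arctan2(dx[1],dx[0]));print("yaw",ay,ax)
y=np.radians((ay*186+ax*146)/332);R=Ro.from_euler("z",y).as_matrix()
H=np.array([c[0],c[1],.004])+R@[.052,.068,.068];print("handle",H.round(4))
print("fin img",[plane("top",f(*p),.095).round(4) for p in((303,70),(370,125),(336,97))])
g=lambda u,v:(240+(u+.5)/6.6-.5,175+(v+.5)/6.6-.5)
print("fin top side",[plane("side",g(*p),.095).round(4) for p in((170,183),(245,170))])
print("pad",plane("top",(258.1,191.1),.093).round(4), "side red",plane("side",g(215,390),.093).round(4))
st=np.array([c[0],c[1],0])
print("pad from tote",(st+R@[-.045,.161,.093]).round(4),"fin dir deg",np.degrees(y+np.arctan2(.068,.052)),"diag", np.degrees(y+np.arctan2(.17,.13)))
E
```

```text
[0.6321 0.1537 0.049 ]
[ 0.6283 -0.0285  0.049 ]
[ 0.485  -0.0262  0.049 ]
[0.4886 0.159  0.049 ]
ctr [0.5585 0.0645 0.049 ] [np.float64(0.144), np.float64(0.182), np.float64(0.143), np.float64(0.185)]
yaw -1.1728626942267375 -1.535915261083337
handle [0.6121 0.1313 0.072 ]
fin img [array([0.6221, 0.1441, 0.095 ]), array([0.5988, 0.115 , 0.095 ]), array([0.6106, 0.1297, 0.095 ])]
fin top side [array([0.6241, 0.1438, 0.095 ]), array([0.6029, 0.1175, 0.095 ])]
pad [0.5185 0.2295 0.093 ] side red [0.5272 0.2348 0.093 ]
pad from tote [0.5173 0.2265 0.093 ] fin dir deg 51.262125027494044 diag 51.26212502749404
```

Call:
arm_command:
  series: "28 -18.8 0 0 255;28 -18.8 0 0 255;28 -18.8 0 0 255;28 -18.8 0 0 255;28 -18.8 0 0 255;28 -18.8 0 0 255;28 -18.8 0 0 255;28 -18.8 0 0 255;28 -18.8 0 0 255;28 -18.8 0 0 255;28 -18.8 0 0 255;28 -18.8 0 0 255;12.7 -27.2 0 0 255;12.7 -27.2 0 0 255;12.7 -27.2 0 0 255;12.7 -27.2 0 0 255;12.7 -27.2 0 0 255;12.7 -27.2 0 0 255;12.7 -27.2 0 0 255;12.7 -27.2 0 0 255"
  squeeze: 12

```text
time_s: 1.77
tool_pos: [0.4796, -0.0612, 0.2222]
tool_rot: [180.0, 0.0, 17.9]
force: [-0.1, -0.4, 0.2]
grip_width: 0.0003
grasp_force: 0.0
```

Call:
arm_command:
  series: "12.7 -27.2 0 0 255;12.7 -27.2 0 0 255;12.7 -27.2 0 0 255;12.7 -27.2 0 0 255;12.7 -27.2 0 0 255;12.7 -27.2 0 0 255;12.7 -27.2 0 0 255;12.7 -27.2 0 0 255;12.7 -27.2 0 0 255;12.7 -27.2 0 0 255;0 0 0 -0.1236 255;0 0 0 -0.1236 255;0 0 0 -0.1236 255;0 0 0 -0.1236 255;0 0 0 -0.1236 255;0 0 0 -0.1236 255;0 0 0 -0.1236 255;0 0 0 -0.1236 255;0 0 0 -0.1236 255;0 0 0 -0.1236 255"

```text
time_s: 3.43
tool_pos: [0.5171, 0.235, 0.2221]
tool_rot: [-180.0, 0.0, 89.0]
force: [0.1, 0.3, -0.4]
grip_width: 0.0008
grasp_force: 0.0
```

Call:
arm_command:
  series: "0 0 20 0 255;0 0 20 0 255;0 0 20 0 255;0 0 20 0 255;0 0 20 0 255;0 0 15 0 255;0 0 5 0 255;0 0 5 0 255;0 0 5 0 255;0 0 5 0 255;0 0 5 0 255;0 0 5 0 255;0 0 0 0 255"

```text
time_s: 4.52
tool_pos: [0.5172, 0.2346, 0.0767]
tool_rot: [-180.0, 0.0, 88.7]
force: [0.3, 0.3, -0.8]
grip_width: 0.0004
grasp_force: 0.1
```

Call:
arm_command:
  series: "0 0 3 0 255;0 0 3 0 255;0 0 3 0 255;0 0 2 0 255;0 0 0 0 255"

```text
time_s: 4.93
tool_pos: [0.5173, 0.2353, 0.0662]
tool_rot: [-180.0, 0.0, 88.7]
force: [0.0, 0.5, 1.3]
grip_width: 0.0004
grasp_force: 0.2
```

```bash
python3 - <<'E'
from h import *
a=cams.read_camera("side");cv2.imwrite("pics/s2.png",cv2.resize(a[150:270,220:380],None,fx=5,fy=5,interpolation=cv2.INTER_CUBIC))
E
```

```text
(no output)
```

View pics/s2.png

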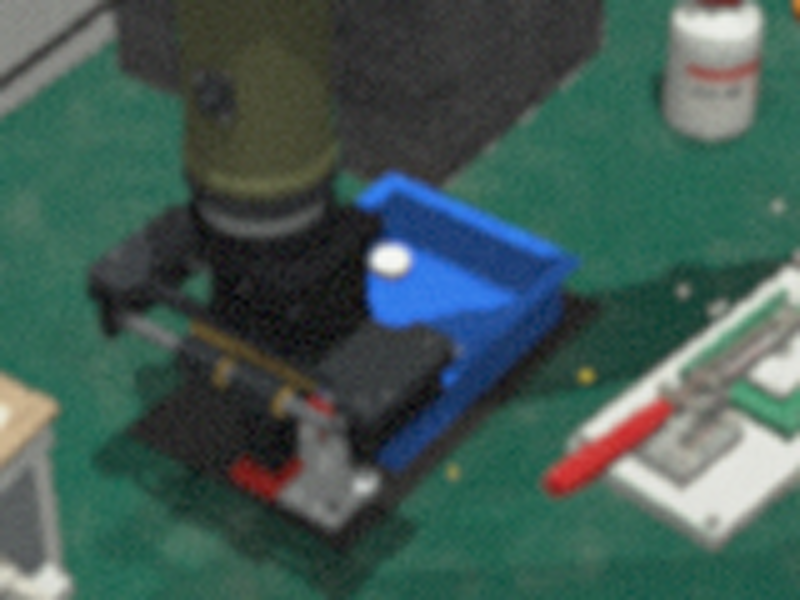

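The pad, at about (265,475) in the crop, has been pushed down beside the pivot. I'll press on until the stop shows in the force.

Call:
arm_command:
  series: "0 0 2 0 255;0 0 2 0 255;0 0 1 0 255;0 0 0 0 255"

```text
time_s: 5.32
tool_pos: [0.5172, 0.2351, 0.0612]
tool_rot: [-180.0, 0.0, 88.7]
force: [-0.0, 0.5, 1.0]
grip_width: 0.0007
grasp_force: 0.4
```

Call:
arm_command:
  series: "0 0 2 0 255;0 0 1 0 255;0 0 1 0 255;0 0 0 0 255"

```text
time_s: 5.65
tool_pos: [0.5173, 0.2349, 0.0572]
tool_rot: [-180.0, 0.0, 88.7]
force: [-0.6, -0.0, 1.0]
grip_width: 0.0007
grasp_force: 0.5
```

Call:
arm_command:
  series: "0 0 2 0 255;0 0 1.5 0 255;0 0 1.5 0 255;0 0 0 0 255"

```text
time_s: 5.98
tool_pos: [0.5177, 0.235, 0.053]
tool_rot: [180.0, 0.0, 88.7]
force: [-1.6, -1.9, 6.0]
grip_width: 0.0007
grasp_force: 2.4
```

Call:
arm_command:
  series: "0 0 -10 0 255;0 0 -20 0 255;0 0 -25 0 255;0 0 -25 0 255;0 0 -25 0 255;0 0 -25 0 255;0 0 -10 0 255;0 0 0 0.109 140;0 0 0 0.109 140;0 0 0 0.109 140;0 0 0 0.109 140;0 0 0 0.109 140;0 0 0 0.109 140;-3.7 23.1 0 0 140;-3.7 23.1 0 0 140;-3.7 23.1 0 0 140;-3.7 23.1 0 0 140;-3.7 23.1 0 0 140;-3.7 23.1 0 0 140;0 0 0 0 140"

```text
time_s: 7.65
tool_pos: [0.6145, 0.1249, 0.191]
tool_rot: [179.9, 0.1, 50.8]
force: [-0.3, -1.8, 0.3]
grip_width: 0.0389
grasp_force: 0.0
```

```bash
python3 - <<'E'
from h import *
a=cams.read_camera("side");b=cams.read_camera("top")
cv2.imwrite("pics/s3.png",np.hstack([cv2.resize(a[165:265,240:340],(400,400),interpolation=cv2.INTER_CUBIC),cv2.resize(b[140:230,245:335],(400,400),interpolation=cv2.INTER_CUBIC)]))
E
```

```text
(no output)
```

View pics/s3.png

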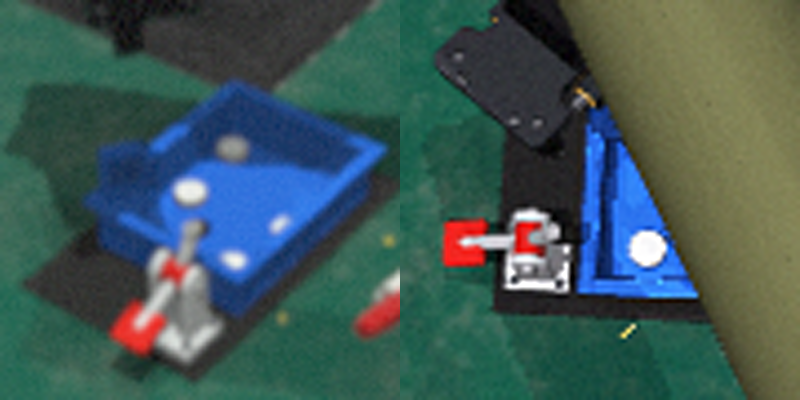

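The lever is up: its foot is raised clear of the rim and the pad is low. The tote hasn't moved.

```bash
python3 - <<'E'
from h import *
o=telemetry.get_obs();p=o["tool_pos"];print(p,o["tool_rot"])
R=Ro.from_euler("xyz",o["tool_rot"],degrees=True).as_matrix()
print(1e3*R.T@(np.array([.612,.131,.055])-p))
E
```

```text
[0.61152673 0.13007826 0.19149392] [-1.79909198e+02  4.36323873e-02  5.10876585e+01]
[1.11842683e+00 5.59609880e-03 1.36493273e+02]
```

Call:
arm_command:
  series: "1 0 20 0 140;0 0 20 0 140;0 0 20 0 140;0 0 20 0 140;0 0 20 0 140;0 0 15 0 140;0 0 10 0 140;0 0 7 0 140;0 0 4 0 140;0 0 0 0 140;0 0 0 0 140;0 0 0 0 255;0 0 0 0 255;0 0 0 0 255;0 0 0 0 255;0 0 0 0 255;0 0 0 0 255"
  squeeze: 15

```text
time_s: 9.17
tool_pos: [0.6122, 0.1319, 0.0567]
tool_rot: [180.0, -0.0, 51.2]
force: [0.5, -0.1, 0.7]
grip_width: 0.0096
grasp_force: 15.0
```

Call:
arm_command:
  series: "-2 0 -4.7 0 255;-2 0 -4.7 0 255;-2 0 -4.7 0 255;-2 0 -4.7 0 255;-2.5 0 -4.5 0 255;-2.5 0 -4.5 0 255;-2.5 0 -4.5 0 255;-2.5 0 -4.5 0 255;-2.9 0 -4.2 0 255;-2.9 0 -4.2 0 255;-2.9 0 -4.2 0 255;-2.9 0 -4.2 0 255;0 0 0 0 255;0 0 0 0 255"

```text
time_s: 10.33
tool_pos: [0.5937, 0.1086, 0.1104]
tool_rot: [180.0, -0.0, 51.2]
force: [-0.6, 0.3, -3.4]
grip_width: 0.01
grasp_force: 15.0
```

```bash
python3 - <<'E'
from h import *
a=cams.read_camera("side")
cv2.imwrite("pics/s4.png",cv2.resize(a[145:265,230:360],(650,600),interpolation=cv2.INTER_CUBIC))
E
```

```text
(no output)
```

View pics/s4.png

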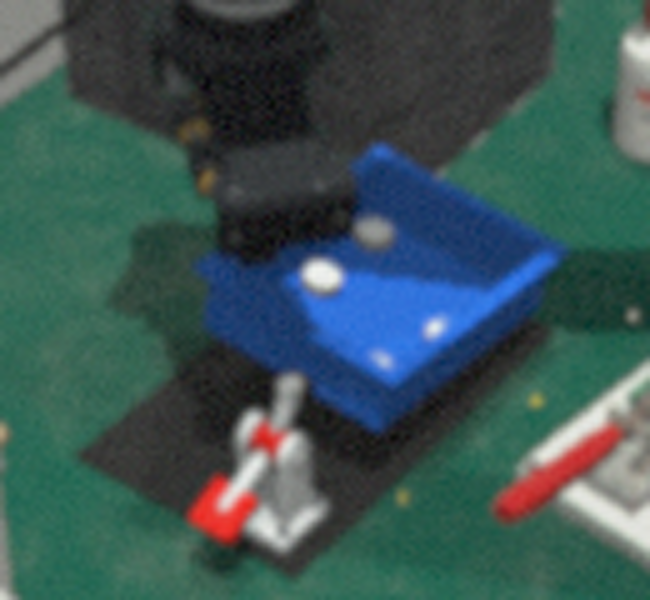

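The wrist force is about 3.4 N, the full tote weight, and the right corner has risen too. So the grip's torsional friction is lifting the tote nearly level. I'll go back down the arc and loosen the pinch so the fin can turn in the pads.

Call:
arm_command:
  series: "2.9 0 4.2 0 255;2.9 0 4.2 0 255;2.9 0 4.2 0 255;2.9 0 4.2 0 255;2.5 0 4.5 0 255;2.5 0 4.5 0 255;2.5 0 4.5 0 255;2.5 0 4.5 0 255;2 0 4.7 0 255;2 0 4.7 0 255;0 0 0 0 255;0 0 0 0 255"

```text
time_s: 11.38
tool_pos: [0.6096, 0.129, 0.0656]
tool_rot: [-180.0, -0.0, 51.2]
force: [0.3, -0.1, -3.1]
grip_width: 0.0096
grasp_force: 15.0
```

Call:
arm_command:
  series: "0 0 0 0 255;0 0 0 0 255;0 0 0 0 255;0 0 0 0 255"
  squeeze: 5

```text
time_s: 11.72
tool_pos: [0.6097, 0.1288, 0.0662]
tool_rot: [180.0, -0.0, 51.2]
force: [-0.4, -0.5, -3.0]
grip_width: 0.01
grasp_force: 5.0
```

Call:
arm_command:
  series: "-2 0 -4.7 0 255;-2 0 -4.7 0 255;-2.5 0 -4.5 0 255;-2.5 0 -4.5 0 255;0 0 0 0 255;0 0 0 0 255"

```text
time_s: 12.22
tool_pos: [0.6044, 0.1217, 0.0851]
tool_rot: [179.9, -0.1, 51.2]
force: [0.3, 0.7, -0.2]
grip_width: 0.0102
grasp_force: 5.0
```

```bash
python3 - <<'E'
from h import *
a=cams.read_camera("side")
cv2.imwrite("pics/s5.png",cv2.resize(a[145:265,230:360],(650,600),interpolation=cv2.INTER_CUBIC));print(telemetry.get_obs()["force"])
E
```

```text
[-0.37553773  1.09471535 -0.67321651]
```

View pics/s5.png

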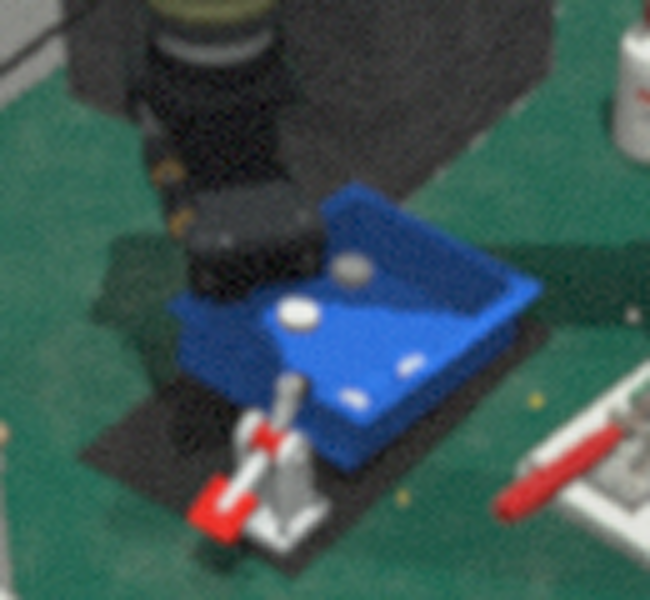

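The right (low) corner is back at its original pixel, about (338,203), while the handle side is raised. The fin now pivots in the grip, so I'll continue the arc.

Call:
arm_command:
  series: "-2.5 0 -4.5 0 255;-2.5 0 -4.5 0 255;-2.9 0 -4.2 0 255;-2.9 0 -4.2 0 255;-2.9 0 -4.2 0 255;-2.9 0 -4.2 0 255;-3.3 0 -3.9 0 255;-3.3 0 -3.9 0 255;0 0 0 0 255;0 0 0 0 255"

```text
time_s: 13.1
tool_pos: [0.5895, 0.1032, 0.1183]
tool_rot: [180.0, 0.0, 51.2]
force: [0.5, 0.3, -1.0]
grip_width: 0.0097
grasp_force: 5.0
```

```bash
cat > m.py <<'E'
from h import *
a=cams.read_camera("side")
m=cv2.inRange(cv2.cvtColor(a,cv2.COLOR_BGR2HSV),(100,120,40),(125,255,255));m[:, :240]=0;m[:,352:]=0;m[:160]=0;m[262:]=0
n,L,st,c=cv2.connectedComponentsWithStats(m);i=1+np.argmax(st[1:,4]);k=max(cv2.findContours((L==i).astype(np.uint8),0,1)[0],key=cv2.contourArea)[:,0]
print("right",k[k[:,0].argmax()],"bottom",k[k[:,1].argmax()],"left",k[k[:,0].argmin()],"top",k[k[:,1].argmin()])
o=telemetry.get_obs();print(o["force"].round(2),o["tool_pos"].round(4),o["grip_width"],o["grasp_force"])
E
python3 m.py
```

```text
right [341 203] bottom [302 232] left [269 204] top [304 178]
[ 0.26 -0.04 -0.05] [0.5895 0.1035 0.1181] 0.009852727222311173 5.000054493866628
```

The left corner isn't rising (row 204) and the force is near zero, so at 5 N the fin is slipping down through the pads. I'll go back down the same arc and regrip with an intermediate force.

Call:
arm_command:
  series: "3.3 0 3.9 0 255;3.3 0 3.9 0 255;2.9 0 4.2 0 255;2.9 0 4.2 0 255;2.9 0 4.2 0 255;2.9 0 4.2 0 255;2.5 0 4.5 0 255;2.5 0 4.5 0 255;2.5 0 4.5 0 255;2.5 0 4.5 0 255;2 0 4.7 0 255;2 0 4.7 0 255;2 0 4.7 0 255;2 0 4.7 0 255;0 0 0 0 255;0 0 0 0 255"

```text
time_s: 14.48
tool_pos: [0.6123, 0.1323, 0.0563]
tool_rot: [-180.0, -0.0, 51.2]
force: [0.4, 0.6, -2.6]
grip_width: 0.0099
grasp_force: 5.0
```

```bash
python3 m.py; python3 - <<'E'
from h import *
a=cv2.imread("pics/side0.png")
m=cv2.inRange(cv2.cvtColor(a,cv2.COLOR_BGR2HSV),(100,120,40),(125,255,255));m[:, :240]=0;m[:,352:]=0;m[:160]=0;m[262:]=0
n,L,st,c=cv2.connectedComponentsWithStats(m);i=1+np.argmax(st[1:,4]);k=max(cv2.findContours((L==i).astype(np.uint8),0,1)[0],key=cv2.contourArea)[:,0]
print("ref right",k[k[:,0].argmax()],"bottom",k[k[:,1].argmax()],"left",k[k[:,0].argmin()],"top",k[k[:,1].argmin()])
# predicted side pixels: rim corners vs tilt about the low corner
y=np.radians(-1.3);T=Ro.from_euler("z",y).as_matrix();c=np.array([.5585,.0645,.004])
C=np.array([-.065,-.085,0]);ax=np.cross([.13,.17,0],[0,0,1]);ax/=np.linalg.norm(ax)
for th in(0,.2,.3,.4,.5,.6,.68):
    q=Ro.from_rotvec(ax*th).as_matrix();print(th,[proj("side",c+T@(C+q@(np.array([x*.073,yy*.093,.045])-C))).round(0).tolist() for x,yy in((-1,-1),(-1,1),(1,1),(1,-1))])
E
```

```text
right [336 203] bottom [298 243] left [261 214] top [299 184]
[ 0.81  0.6  -1.02] [0.6123 0.1323 0.0565] 0.009990213422058936 5.0000447970523965
ref right [336 202] bottom [298 243] left [260 214] top [297 184]
0 [[337.0, 202.0], [300.0, 236.0], [261.0, 215.0], [299.0, 185.0]]
0.2 [[340.0, 202.0], [304.0, 228.0], [265.0, 203.0], [302.0, 181.0]]
0.3 [[341.0, 203.0], [307.0, 224.0], [268.0, 197.0], [304.0, 179.0]]
0.4 [[342.0, 203.0], [310.0, 221.0], [272.0, 191.0], [306.0, 177.0]]
0.5 [[343.0, 204.0], [314.0, 217.0], [276.0, 185.0], [308.0, 175.0]]
0.6 [[344.0, 204.0], [318.0, 214.0], [281.0, 179.0], [311.0, 174.0]]
0.68 [[344.0, 205.0], [321.0, 212.0], [286.0, 175.0], [313.0, 173.0]]
```

Compared with the predicted rim-corner pixels, the earlier pose (right (341,203), top (304,178)) matched a clean tilt of about 0.3 rad. So it was not slipping, and 5 N works. The tote is back at its start pixels, so I'll run the arc again.

Call:
arm_command:
  series: "-2 0 -4.7 0 255;-2 0 -4.7 0 255;-2 0 -4.7 0 255;-2 0 -4.7 0 255;-2.5 0 -4.5 0 255;-2.5 0 -4.5 0 255;-2.5 0 -4.5 0 255;-2.5 0 -4.5 0 255;-2.9 0 -4.2 0 255;-2.9 0 -4.2 0 255;-2.9 0 -4.2 0 255;-2.9 0 -4.2 0 255;-3.3 0 -3.9 0 255;-3.3 0 -3.9 0 255;-3.3 0 -3.9 0 255;-3.3 0 -3.9 0 255;-3.7 0 -3.5 0 255;-3.7 0 -3.5 0 255;0 0 0 0 255;0 0 0 0 255"
  squeeze: 6

```text
time_s: 16.2
tool_pos: [0.5806, 0.0922, 0.133]
tool_rot: [180.0, 0.0, 51.2]
force: [0.1, -0.3, -1.2]
grip_width: 0.0096
grasp_force: 6.0
```

```bash
python3 m.py
```

```text
right [342 204] bottom [303 228] left [271 201] top [308 178]
[ 0.39 -0.28 -0.66] [0.5806 0.0924 0.1328] 0.009871772402701283 6.000303787150187
```

Call:
arm_command:
  series: "-3.7 0 -3.5 0 255;-3.7 0 -3.5 0 255;-4 0 -3.2 0 255;-4 0 -3.2 0 255;-4 0 -3.2 0 255;-4 0 -3.2 0 255;-4.3 0 -2.8 0 255;-4.3 0 -2.8 0 255;-4.3 0 -2.8 0 255;-4.3 0 -2.8 0 255;0 0 0 0 255;0 0 0 0 255;0 0 0 0 255;0 0 0 0 255;0 0 0 0 255"

```text
time_s: 17.5
tool_pos: [0.5552, 0.0611, 0.1636]
tool_rot: [180.0, 0.0, 51.2]
force: [0.7, 0.1, -2.0]
grip_width: 0.0099
grasp_force: 6.0
```

```bash
python3 m.py;  python3 - <<'E'
from h import *
a=cams.read_camera("side");b=cams.read_camera("top")
cv2.imwrite("pics/s6.png",np.hstack([cv2.resize(a[155:255,250:350],(400,400),interpolation=cv2.INTER_CUBIC),cv2.resize(b[140:230,275:365],(400,400),interpolation=cv2.INTER_CUBIC)]))
E
```

```text
right [345 203] bottom [310 220] left [281 186] top [294 172]
[ 0.8  -0.58 -0.86] [0.5552 0.0611 0.1635] 0.009879409273364564 6.002685861167265
```

View pics/s6.png

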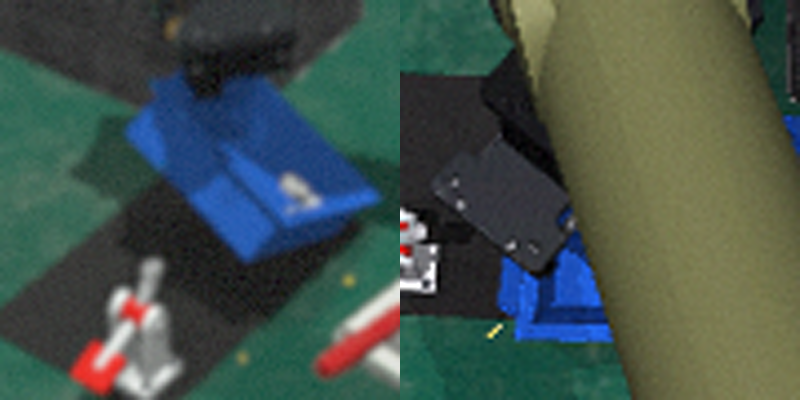

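The tote is tilted about 0.68 rad with the lever still up. White cells are visible near the low corner at crop (300,190), and the rest are hidden by the near wall. I'll map the white pixels onto the tilted floor.

```bash
cat > w.py <<'E'
from h import *
y=np.radians(-1.3);T=Ro.from_euler("z",y).as_matrix();c=np.array([.5585,.0645,.004]);C=np.array([-.065,-.085,0])
ax=np.cross([.13,.17,0],[0,0,1]);ax/=np.linalg.norm(ax)
q=T@Ro.from_rotvec(ax*.68).as_matrix()
a=cams.read_camera("side");h=cv2.cvtColor(a,cv2.COLOR_BGR2HSV);m=cv2.inRange(h,(0,0,110),(180,100,255));
W=c+T@C
n,L,st,ce=cv2.connectedComponentsWithStats(m)
def tof(uv,zt=.0107):
    o,d=ray("side",uv);o=q.T@(o-W);d=q.T@d;return (C+o+d*(zt-o[2])/d[2])*1e3
for i in range(1,n):
    if st[i,4]>4 and 270<ce[i,0]<346 and 175<ce[i,1]<225: print(st[i],ce[i].round(1),tof(ce[i]).round(0))
P=lambda p:proj("side",W+q@(np.array(p)/1e3-C)).round(1)
print("corner",P([-62,-82,3]),"cell spots",[P(p) for p in([-50,-70,10.7],[-50,-45,10.7],[-25,-70,10.7],[-26,-46,10.7],[-50,-20,10.7],[0,-70,10.7])])
print("rim -x wall",P([-62,-82,45]),P([-62,-40,45]),P([-62,0,45]))
E
python3 w.py
```

```text
[320 198  10   9  52] [324.3 202.1] [-23. -74.  11.]
corner [332.3 212.3] cell spots [array([329.7, 208.3]), array([326.6, 209.2]), array([324.2, 202.6]), array([321.4, 203.6]), array([323.5, 210. ]), array([318.8, 197. ])]
rim -x wall [340.8 202.8] [335.8 204.2] [330.9 205.5]
```

Call:
arm_command:
  series: "0 3 0 0 255;0 -3 0 0 255;0 -3 0 0 255;0 3 0 0 255;0 3 0 0 255;0 -3 0 0 255;0 -3 0 0 255;0 3 0 0 255;0 0 0 0 255;0 0 0 0 255;0 0 0 0 255;0 0 0 0 255;0 0 0 0 255;0 0 0 0 255"
  squeeze: 9

```text
time_s: 18.87
tool_pos: [0.5553, 0.0611, 0.1638]
tool_rot: [180.0, -0.0, 51.2]
force: [0.5, -1.2, -1.4]
grip_width: 0.01
grasp_force: 9.0
```

```bash
python3 w.py|head -3; python3 m.py; python3 - <<'E'
from h import *
a=cams.read_camera("side")
cv2.imwrite("pics/s7.png",cv2.resize(a[170:230,275:350],(750,600),interpolation=cv2.INTER_CUBIC))
E
```

```text
[320 198  10   9  53] [324.4 202.1] [-23. -74.  11.]
[273 206   5   3   6] [275.2 206.8] [ -2. 217.  11.]
corner [332.3 212.3] cell spots [array([329.7, 208.3]), array([326.6, 209.2]), array([324.2, 202.6]), array([321.4, 203.6]), array([323.5, 210. ]), array([318.8, 197. ])]
right [345 205] bottom [310 220] left [281 186] top [295 172]
[ 0.78  0.3  -0.85] [0.5553 0.0612 0.1637] 0.009742792766474124 8.99990711855935
```

View pics/s7.png

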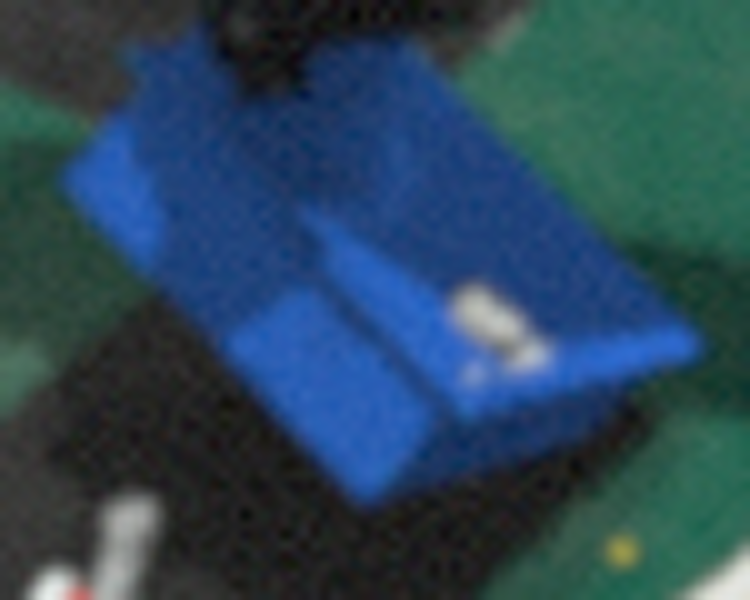

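The last view shows three cells against the low corner at about (323,200), (328,205) and (322,207). The fourth is behind the near rim. I'll check the top camera numerically for it.

```bash
cat >> w.py <<'E'
b=cams.read_camera("top");h=cv2.cvtColor(b,cv2.COLOR_BGR2HSV);m=cv2.inRange(h,(0,0,110),(180,100,255))
n,L,st,ce=cv2.connectedComponentsWithStats(m)
print("TOP");
for i in range(1,n):
    if st[i,4]>2 and 285<ce[i,0]<375 and 150<ce[i,1]<235: print(st[i],ce[i].round(1))
for p in([-50,-70,10.7],[-50,-45,10.7],[-50,-20,10.7],[-50,5,10.7],[-50,30,10.7],[-26,-46,10.7]):
    u=proj("top",W+q@(np.array(p)/1e3-C));print(p,u.round(0),b[int(u[1]),int(u[0])])
E
python3 w.py|sed -n '/TOP/,$p'
```

```text
TOP
[ 289   92  112  228 7627] [346. 201.]
[372 167   4   3   6] [373.7 167.8]
[299 194   2   2   3] [299.7 194.7]
[294 213   4   3   4] [295.5 213.8]
[-50, -70, 10.7] [345. 204.] [ 78 121 117]
[-50, -45, 10.7] [338. 204.] [ 80 121 122]
[-50, -20, 10.7] [330. 204.] [ 64 106 103]
[-50, 5, 10.7] [323. 204.] [58 83 83]
[-50, 30, 10.7] [315. 203.] [191  80  28]
[-26, -46, 10.7] [340. 196.] [ 78 123 122]
```

```bash
python3 -c "
from h import *
print(telemetry.get_obs()['time_s']);print(env.sign_off())"
```

```text
19.1167
the job is handed in; nothing more can be done
None
```

I handed the job in at 19.1 s with the lever up and the tote held still at about 0.68 rad on its low corner. Three cells are visible at that corner; the fourth was hidden from both cameras, so I inferred rather than saw that it had slid down.

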